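# Load and close a lever-operated circuit-board test fixture

## Task

Put the green circuit board on test: push the fixture's blue drawer fully in, then with a fingertip push the red-gripped lever down to its stop so that the pressure head seats the board on the test probes, and finish while still holding the lever down. Leave the board lying in its nest and do not touch it, do not bring the head down before the drawer is home, and leave the other things on the bench where they are.

Things in the scene. Friction and masses are not known exactly. Their poses are not given: they have to be found in the camera images.
- fixture: the bench test fixture, fixed to the table: a grey base box 240 (x) x 220 (y) mm, top at z = 60 mm, origin on the table under its middle; its front (drawer side) looks along its own -x, y points left, z up. On it: two steel guide posts (x -40, y +-75, tops at 165 mm) and two aluminium cheeks (x 50 to 110, y +-94 to +-106, tops at 164 mm) that carry the lever's axle
- tray_front (a point): middle of the outer face of the blue drawer front, 75 mm above the table, moving with the drawer. The front is an upright plate 134 mm wide (fixture y), 8 mm thick, z = 36 to 98 mm, with a black rubber pad; it looks along the fixture's -x and is pushed to +x. The nest with the board begins 70 mm behind the outer face (board edge 78 mm), tops of its corner blocks at 98 mm
- tray (a joint): travel of the drawer in m along the fixture's +x: 0 fully out (its start), 0.085 fully home against its stop; it slides stiffly (about 2 N) and stays where it is left
- grip (a point): middle of the lever's red cylindrical grip, 62 mm long along the fixture's y, 24 mm in diameter, moving with the lever: 159 mm to the right (-y) of the fixture's origin, 53 mm clear of the cheek beside it (22 mm at its inner end). Pressed down from above by a finger it takes up to 10 N to start, 5 N on the way, 8 N at the stop; a spring raises it when let go
- lever: the lever's axle, arm and red grip; origin on its horizontal axle, which lies along the fixture's y at fixture x = +75, z = 130 mm; the grip's centre line is 160 mm from the axle. At rest the arm points to the fixture's front (-x) and 45 degrees up; it swings 0.96 rad forward and down to 10 degrees below level (grip centre then at fixture x = -83, z = 102 mm). Axes as the fixture's when raised
- nest (a joint): how far the sprung nest plate with the board is pressed down, in m: 0 free, about 0.003 with the lever fully down and the board under the head, limit 0.004
- nest_mid (a point): the middle of the nest's floor, on which the board lies; moves with drawer and nest, 91 mm above the table when free; axes as the fixture's
- board: the green circuit board under test, loose, 100 (x) x 80 (y) x 2 mm, parts on it up to 13 mm high; origin in the middle of its underside, lying in the nest between corner blocks 7 mm high
- solder_spool: solder spool, white flanges, 56 mm in diameter, 44 mm high, stands left of the fixture; a bystander, origin at its foot
- wire_spool: spool of copper wire with green flanges, 56 mm in diameter, 44 mm high; a bystander, origin at its foot
- spare_board: small blue circuit board 70 x 50 mm, 14 mm high with its parts; a bystander, origin under its middle
- flux_jar: amber jar with black cap, 40 mm in diameter, 45 mm high; a bystander, origin at its foot
- screwdriver: screwdriver with a yellow handle, 150 mm long, lying right of the drawer; a bystander
- multimeter: yellow multimeter 170 x 85 x 40 mm lying on its back; a bystander, origin under its middle
- spray_bottle: clear spray bottle with red head, 66 mm in diameter, 191 mm high; a bystander, origin at its foot
- head (a joint): how far the pressure head is lowered, in m: 0 raised, 0.0278 with the lever at its lower stop; geared to the lever, 29 mm per rad. The head is a clear plate 100 x 170 mm between the posts (fixture x -57 to 43 mm, top at 158 mm when raised) with four white push rods
Things that resemble listed ones, but are neither listed nor needed, are in the scene too. Of the things like the board, leave any that is black or brown; of the rest the larger one is meant.

How it is judged (in metres and radians):
On the way, in this order (a step that is already met when the one before it is completed fails the run):
1. the drawer is pushed fully home with the lever still raised (value of joint tray above 0.082 m and value of joint head below 0.007 m), for 0.2 s.
2. the lever is pushed down to its stop and the board is pressed onto the probes (value of joint head above 0.0267 m and value of joint nest above 0.002 m), for 0.2 s.
At the end, for the whole second after the job is handed in: Drawer home (within 3 mm of its stop); lever held by the fingers (over 1.5 N) within about 2 degrees of its lower stop (head down over 26.7 mm), at rest; nest pressed down over 2 mm onto the probes; board flat in its nest, within 4 mm of its middle (all of step 2 and value of joint tray above 0.082 m and horizontal distance between board and nest_mid below 0.004 m and z of board in the frame of nest_mid below 0.003 m and contact force between the fingers and lever above 1.5 N and angular speed of lever below 0.05 rad/s); the arm keeps its last pose, push and grip.
It fails at once if the head is brought down more than 7 mm while the drawer is not home (value of joint head above 0.007 m and value of joint tray below 0.08 m).
It fails at once if the robot touches the board (contact force between any of the fingers, the arm and board above 0.3 N).
It fails at once if the board is lifted or jumps out of the nest (z of board in the frame of nest_mid above 0.008 m or horizontal distance between board and nest_mid above 0.008 m).
It fails at once if a bystander is moved more than 20 mm (distance of any of solder_spool, wire_spool, spare_board, flux_jar, screwdriver, multimeter, spray_bottle from where it was at the start of the episode above 0.02 m).
It fails at once if the lever is worked with the arm or the gripper's body instead of the fingers (contact force between the arm and lever above 1 N).
It also fails if it takes over 51 s, if anything falls off the work surface, if the arm or the gripper's body presses on something with over 40 N, if the wrist force passes 120 N, or if a joint passes its speed limit or range.

## Robot

A 6-joint arm with a two-finger parallel gripper is mounted at the origin on the work surface. World frame = base frame: x ahead of the robot, y to its left, z up, the work surface at z = 0. Lengths are in m, angles in degrees, forces in N, time in s.
With the tool pointing down it reaches from about 0.35 to 0.85 m from the base axis. Payload 8.1 kg.
Tool frame: the origin (TCP) lies at the very end of the fingers, on their centre line; the grasp point (between the pads) lies 19 mm behind it; x points along the fingers, y is the direction in which the jaws open and shut, and the axes are right-handed (so a half turn about x gives the same grasp; the last joint's range is limited). The gripper opens to 85 mm and grips with 20 to 120 N. Pads are 22 mm wide; open, the fingers measure 114 mm over their backs; the gripper's body (76 mm by 85 mm) begins 54 mm behind the grasp point. The pads swing forward as they close: fully open they stand 13 mm farther back than shut.
Start: joints at [-79.148, 7.471, 85.268, -0, 87.261, -4.893], TCP at [0.163, -0.577, 0.231] pointing down, gripper open.
Joint ranges: [-169.43, 169.43], [-51.17, 129.36], [1.28, 143.12], [-76.62, 256.62], [0, 156.53], [-152.29, 152.29]. Speed limits (degrees/s): [136.94, 136.94, 159.86, 180, 180, 180].

## Interface

Orientations are given as [roll, pitch, yaw] about the fixed x, y, z axes, in that order (R = Rz(yaw) Ry(pitch) Rx(roll)).
In Python, from plant import robot gives the robot as it stands.
- The arm moves only by the tool send_rows, never from a script. Its argument "increments" is text: rows parted by semicolons, each of 5 numbers parted by spaces: the shift along the tool's x, y, z in m, then the turn about the tool's x in rad, then the finger opening in m, from 0 to 0.0854. A call has 1 to 5 rows; each row is the pose to reach, as a shift and turn from the pose measured when the call began, along the tool's axes at that moment; what a row does not reach only later rows make up. A row lasts 1/12 s, in which the tool goes at most 41.7 mm and 7.16 degrees, less where a joint would pass 70% of its speed; a pose out of reach is approached as far as the arm can. A call with a gripper value outside its range is refused whole. The fingers move at their own pace and stop on an object; "grip_force" is the grip in N (left out, the last holds). Time passes only in rows, so rows that repeat a pose let the fingers close. It gives the time, the measured TCP pose, the force and the opening at its end, in the units of the state.
- robot.sense(): the state, without advancing time (a new reading comes with each control period).
- robot.snapshot(name): name is "scene" or "top"; returns the picture (384x512x3 uint8, red, green, blue); there is no depth.
- robot.calibration(name): a dict with "fx", "fy", "cx", "cy" (pixels), "k1" (the pictures are not rectified: a ray, as slopes to the right and down, at radius r is drawn at 1 + k1 r^2 times it, then the intrinsics apply), "R" (3x3) and "t" (3): a world point X has camera coordinates R X + t. Camera axes: x right, y down, z forward; pixel columns grow to the right and rows downward; lengths in m; the calibration is good to about 2 mm. A picture is of the moment at which its call begins. calibration takes no time and is no camera call.
- robot.hand_in(): hands the job in, once; it reports no verdict.
The state is a dict: "time_s": time; "q": joint angles; "qd": joint speeds; "effort": joint torques, N m; "position": TCP position; "orientation": TCP orientation; "wrist_force": force on the tool from outside, world axes, zero at the start; "moment": the same for the moment, N m; "finger_gap": opening from 0.0 (shut) to 1.0 (fully open).
Only numpy, scipy, OpenCV 4.12 (cv2) and the standard library are available. Lean on these libraries where they do the work, as an engineer would, in place of code of your own. Each camera call takes 0.05 s, during which the arm holds its last target. There are 200 camera calls.

## Working session

There is one attempt and no reset: what is moved stays moved. The work goes in short steps, Python scripts to look and compute and a tool call to move; the robot and the scene stay as the last step left them, time stands still between calls to the robot, and variables do not carry over. Pictures are saved under pics/ and viewed, about 8 in all and at most 12, crops included, and the job is handed in when it is done.

Besides the shell and the picture viewer there is one more tool, called after "Call:" as name(argument=value, ...) on one line, values as JSON. send_rows: Moves the arm, as the interface text tells. Its arguments: {"type":"object","properties":{"increments":{"type":"string"},"grip_force":{"type":"number"}},"required":["increments"]}

```bash
mkdir -p pics; cat > h.py <<'E'
import numpy as np, cv2
from plant import robot
def ray(cam,u,v):
    c=robot.calibration(cam);K=np.array([[c["fx"],0,c["cx"]],[0,c["fy"],c["cy"]],[0,0,1.]])
    p=cv2.undistortPoints(np.array([[[u,v]]],float),K,np.array([c["k1"],0,0,0,0.]))[0,0]
    R=np.array(c["R"]);t=np.array(c["t"])
    return -R.T@t, R.T@np.array([p[0],p[1],1])
def onz(cam,u,v,z):
    o,d=ray(cam,u,v);return o+d*(z-o[2])/d[2]
def proj(cam,X):
    c=robot.calibration(cam);K=np.array([[c["fx"],0,c["cx"]],[0,c["fy"],c["cy"]],[0,0,1.]])
    R=np.array(c["R"]);
    return cv2.projectPoints(np.array(X,float).reshape(-1,1,3),cv2.Rodrigues(R)[0],np.array(c["t"],float),K,np.array([c["k1"],0,0,0,0.]))[0][:,0]
E
python3 - <<'E'
from h import *
for n in("scene","top"):
    im=robot.snapshot(n)[:,:,::-1]; cv2.imwrite(f"pics/{n}0.png",im)
    c=robot.calibration(n);print(n,c["fx"],ray(n,256,192))
print(robot.sense())
E
```

```text
scene 387.7758483936292 (array([ 1.24381272, -0.01014545,  1.12424188]), array([-0.58151176,  0.02110168, -0.81336079]))
top 472.89047458193073 (array([0.47016861, 0.01337872, 1.52705956]), array([ 0.05719491,  0.00320075, -0.99840442]))
{'time_s': 0.1, 'q': array([-7.91462511e+01,  7.51221151e+00,  8.53238277e+01, -9.56688911e-05,
        8.72608586e+01, -4.89325102e+00]), 'qd': array([ 0.05811271, -0.17627693, -0.14068687,  0.02316926,  0.09235093,
       -0.05894014]), 'effort': array([ 2.13673506e-03, -5.70954716e+01, -5.01940119e+01,  2.68028612e-05,
        8.15661333e-03,  4.83225790e-05]), 'position': array([ 0.16275907, -0.57698634,  0.23032686]), 'orientation': array([-94.83675119,  89.90310213, 100.91025341]), 'wrist_force': array([-0.03137864, -0.0355801 ,  0.47778263]), 'moment': array([-0.0115739 ,  0.02051945, -0.02405753]), 'finger_gap': 0.9943816619226418}
```

View pics/scene0.png

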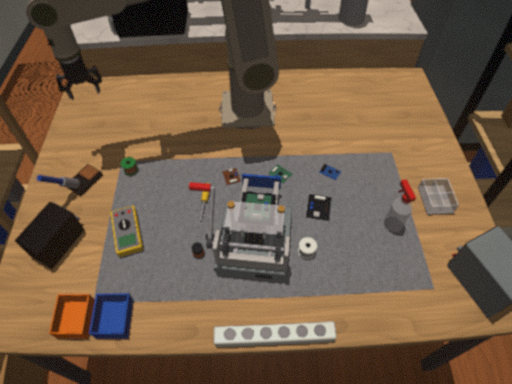

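View pics/top0.png

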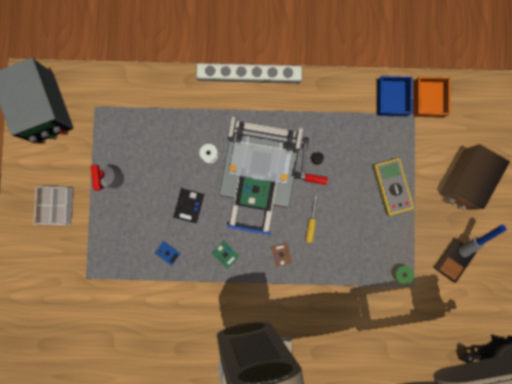

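The pictures show the fixture with its front toward the robot. In the top view the blue drawer front is at about (248,229) and the red grip at (313,179). In the scene view the grip is at (200,187). The screwdriver is at (312,225).

```bash
cat > m.py <<'E'
from h import *
def blob(n,im,lo,hi,box):
    h=cv2.cvtColor(im,cv2.COLOR_BGR2HSV);m=cv2.inRange(h,lo,hi)
    if lo[0]<3: m|=cv2.inRange(h,(172,lo[1],lo[2]),(180,255,255))
    k=np.zeros_like(m);x0,y0,x1,y1=box;k[y0:y1,x0:x1]=255;m&=k
    cs=cv2.findContours(m,cv2.RETR_EXTERNAL,cv2.CHAIN_APPROX_NONE)[0];c=max(cs,key=cv2.contourArea)
    return cv2.minAreaRect(c),m
E
python3 - <<'E'
from m import *
t=cv2.imread("pics/top0.png");s=cv2.imread("pics/scene0.png")
for nm,n,im,lo,hi,box in [("blue","top",t,(105,120,50),(125,255,255),(220,215,280,240)),("grip","top",t,(0,150,80),(6,255,255),(295,165,335,192)),
  ("blue","scene",s,(105,120,50),(125,255,255),(235,168,290,200)),("grip","scene",s,(0,150,80),(6,255,255),(183,175,215,198))]:
    r,m=blob(n,im,lo,hi,box);b=cv2.boxPoints(r);print(nm,n,np.round(r[0],1),np.round(r[1],1),cv2.countNonZero(m))
    z=.098 if nm=="blue" else .243
    e=sorted([((b[i]+b[(i+1)%4])/2) for i in range(4)],key=lambda p:p[0]);
    for p in(e[0],e[-1]):print("  end",np.round(p,1),np.round(onz(n,*p,z),4))
a=cv2.resize(t[100:250,200:350],(600,600),interpolation=cv2.INTER_CUBIC)
b=cv2.resize(s[160:290,175:305],(600,600),interpolation=cv2.INTER_CUBIC)
cv2.imwrite("pics/crop.png",np.hstack([a,b])[:, :] if 0 else cv2.resize(np.hstack([a,b]),(800,400)))
E
```

```text
blue top [248.5 229. ] [41.8  3. ] 103
  end [228.  225.2] [0.4497 0.0999 0.098 ]
  end [269.1 232.7] [ 0.4304 -0.0244  0.098 ]
grip top [316.  178.8] [22.   7.4] 161
  end [305.2 176.9] [ 0.5881 -0.1154  0.243 ]
  end [326.9 180.6] [ 0.5797 -0.1746  0.243 ]
blue scene [261.4 180.2] [37.2 11.5] 301
  end [242.8 179.5] [ 0.4572 -0.0254  0.098 ]
  end [279.9 180.9] [0.4682 0.0977 0.098 ]
grip scene [199.4 186.1] [21.   6.9] 140
  end [188.9 185.4] [ 0.5826 -0.1769  0.243 ]
  end [209.9 186.8] [ 0.5901 -0.1169  0.243 ]
```

View pics/crop.png

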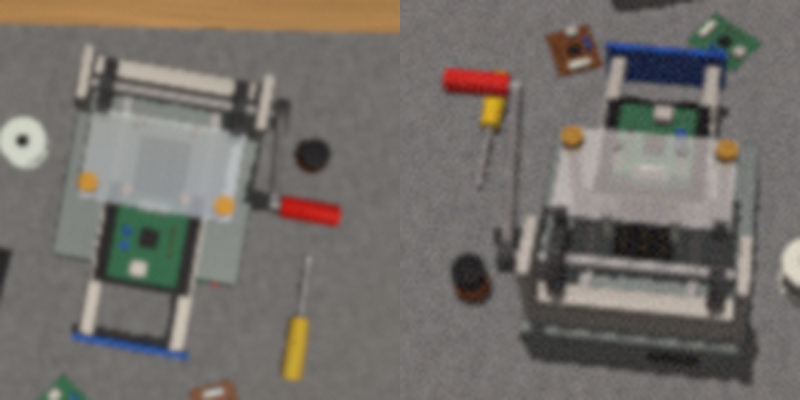

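```bash
cat > f.py <<'E'
from h import *
from scipy.spatial.transform import Rotation as Ro
YAW=np.radians(-8.3); C,S=np.cos(YAW),np.sin(YAW); O=np.array([.6455,.006])
def W(x,y,z): return np.array([O[0]+C*x-S*y,O[1]+S*x+C*y,z])
def F(p): d=np.array(p)[:2]-O; return np.array([C*d[0]+S*d[1],-S*d[0]+C*d[1],p[2]])
def st(*targets):
    s=robot.sense();R=Ro.from_euler("xyz",s["orientation"],degrees=True).as_matrix()
    a=np.degrees(np.arctan2(R[1,1],R[0,1])); fy=np.degrees(YAW)+90
    d=(fy-a+90)%180-90
    print("t",s["time_s"],"pos",s["position"].round(4),"fix",F(s["position"]).round(4),"F",s["wrist_force"].round(1),"gap",round(s["finger_gap"],2))
    print("tooly az",round(a,1),"turn about tool x (rad)",round(-np.radians(d),3),"q6",s["q"][5].round(1))
    for t in targets: print(np.round(t,3),"shift",(R.T@(np.array(t)-s["position"])).round(4))
E
python3 - <<'E'
from f import *
a,b=onz("top",233,167.9,.165),onz("top",284,177.2,.165);print(a,b,np.linalg.norm(a-b),F(a),F(b))
st([.35,-.36,.231],W(-.25,0,.231),W(-.25,0,.06))
E
```

```text
[0.61640402 0.08606725 0.165     ] [ 0.59304095 -0.06207522  0.165     ] 0.14997341429725505 [-0.04034942  0.07502842  0.165     ] [-0.0420825  -0.07493498  0.165     ]
t 0.1 pos [ 0.1628 -0.577   0.2303] fix [-0.3935 -0.6466  0.2303] F [-0.  -0.   0.5] gap 0.99
tooly az -74.3 turn about tool x (rad) 0.42 q6 -4.9
[ 0.35  -0.36   0.231] shift [-0.0004 -0.158  -0.2391]
[0.398 0.042 0.231] shift [ 3.000e-04 -5.320e-01 -3.945e-01]
[0.398 0.042 0.06 ] shift [ 0.1713 -0.5317 -0.3945]
```

Call:
send_rows(increments="0 -0.026 -0.032 0.08 0; 0 -0.052 -0.064 0.16 0; 0 -0.078 -0.096 0.25 0; 0 -0.105 -0.13 0.33 0; 0 -0.132 -0.16 0.42 0", grip_force=40)

```text
time_s: 0.52
position: [0.2813, -0.4051, 0.23]
orientation: [-69.8, 89.9, 101.7]
wrist_force: [0.6, -0.1, 0.5]
finger_gap: 0.297
```

```bash
python3 -c "
from f import *
st([.37,-.32,.231],W(-.25,0,.231))"
```

```text
t 0.5167 pos [ 0.2813 -0.4051  0.23  ] fix [-0.301  -0.4594  0.23  ] F [ 0.6 -0.1  0.5] gap 0.3
tooly az -98.6 turn about tool x (rad) -0.005 q6 37.4
[ 0.37  -0.32   0.231] shift [-0.0009 -0.0974 -0.075 ]
[0.398 0.042 0.231] shift [-0.     -0.4596 -0.0488]
```

Call:
send_rows(increments="0 -0.038 -0.015 0 0; 0 -0.075 -0.03 0 0; 0 -0.113 -0.045 0 0; 0 -0.15 -0.05 0 0; 0 -0.19 -0.05 0 0")

```text
time_s: 0.93
position: [0.3596, -0.2229, 0.23]
orientation: [-69.1, 89.8, 102.4]
wrist_force: [0.6, 0.3, -0.5]
finger_gap: 0.004
```

Call:
send_rows(increments="0 -0.04 0 0 0; 0 -0.08 0 0 0; 0 -0.12 0 0 0; 0 -0.16 0 0 0; 0 -0.2 0 0 0")

```text
time_s: 1.35
position: [0.389, -0.0232, 0.2304]
orientation: [-74.6, 89.8, 96.8]
wrist_force: [0.3, 1.1, 0.4]
finger_gap: 0.002
```

```bash
python3 -c "
from f import *
st(W(-.25,0,.231),W(-.25,0,.06))"
```

```text
t 1.35 pos [ 0.389  -0.0232  0.2304] fix [-0.2496 -0.0659  0.2304] F [0.3 1.1 0.4] gap 0.0
tooly az -98.6 turn about tool x (rad) -0.005 q6 87.5
[0.398 0.042 0.231] shift [-0.0005 -0.0659  0.0007]
[0.398 0.042 0.06 ] shift [ 0.1705 -0.0655  0.0006]
```

Call:
send_rows(increments="0 -0.034 0 0 0; 0.02 -0.066 0 0 0; 0.06 -0.066 0 0 0; 0.1 -0.066 0 0 0; 0.135 -0.066 0 0 0")

```text
time_s: 1.77
position: [0.398, 0.0434, 0.0934]
orientation: [-69.9, 89.8, 101.7]
wrist_force: [0.3, -0.2, -0.4]
finger_gap: -0.001
```

Call:
send_rows(increments="0.02 0 0 0 0; 0.035 0 0 0 0; 0.035 0 0 0 0")

```text
time_s: 2.02
position: [0.3944, 0.0437, 0.0543]
orientation: [-10.8, 89.5, 160.8]
wrist_force: [-0.8, 0.4, 0.2]
finger_gap: -0.0
```

```bash
python3 -c "
from f import *
st(W(-.25,0,.06),W(-.127,0,.06))
cv2.imwrite('pics/t1.png',cv2.resize(np.hstack([robot.snapshot('top')[100:270,190:340],robot.snapshot('scene')[120:290,170:320]])[:,:,::-1],(780,442),interpolation=cv2.INTER_CUBIC))"
```

```text
t 2.0167 pos [0.3944 0.0437 0.0543] fix [-0.2539  0.001   0.0543] F [-0.8  0.4  0.2] gap -0.0
tooly az -98.4 turn about tool x (rad) -0.002 q6 97.1
[0.398 0.042 0.06 ] shift [-0.0057  0.001  -0.0039]
[0.52  0.024 0.06 ] shift [-0.0068  0.0008 -0.1269]
```

View pics/t1.png

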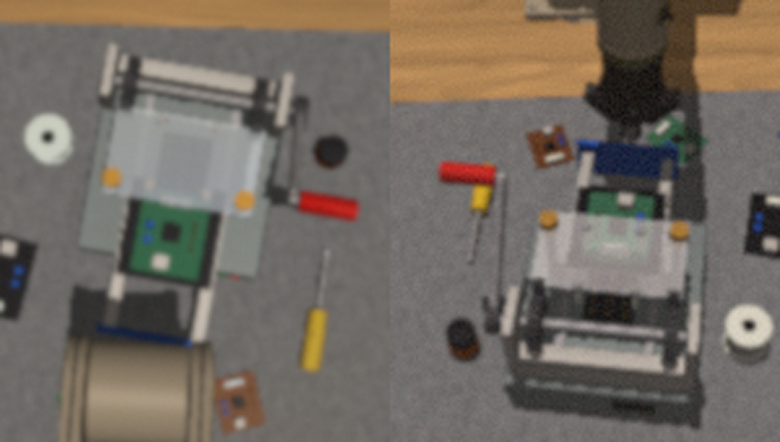

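The closed fingers stand in front of the drawer's middle (scene crop about (625,130)), and the lever is still up. I'll push gently.

Call:
send_rows(increments="-0.005 0.001 -0.008 0 0; -0.008 0.001 -0.014 0 0; -0.008 0.001 -0.02 0 0; -0.008 0.001 -0.025 0 0; -0.008 0.001 -0.03 0 0")

```text
time_s: 2.53
position: [0.4282, 0.0379, 0.0669]
orientation: [-57.9, 89.8, 113.7]
wrist_force: [-1.6, 0.7, 1.5]
finger_gap: -0.0
```

Call:
send_rows(increments="0 0 -0.007 0 0; 0 0 -0.014 0 0; 0 0 -0.021 0 0; 0 0 -0.028 0 0; 0 0 -0.035 0 0")

```text
time_s: 2.95
position: [0.4634, 0.0326, 0.0667]
orientation: [-49.6, 89.8, 121.9]
wrist_force: [-2.8, -0.2, 1.7]
finger_gap: 0.003
```

Call:
send_rows(increments="0 0 -0.007 0 0; 0 0 -0.014 0 0; 0 0 -0.021 0 0; 0 0 -0.027 0 0; 0 0 -0.032 0 0")

```text
time_s: 3.37
position: [0.4957, 0.0278, 0.0666]
orientation: [-50.8, 89.8, 120.8]
wrist_force: [-2.5, 0.0, 2.5]
finger_gap: 0.001
```

```bash
python3 -c "
from f import *
st(W(-.137,0,.06))"
```

```text
t 3.3667 pos [0.4957 0.0278 0.0666] fix [-1.513e-01 -1.000e-04  6.660e-02] F [-2.5  0.   2.5] gap 0.0
tooly az -98.4 turn about tool x (rad) -0.003 q6 95.6
[0.51  0.026 0.06 ] shift [ 0.0066 -0.0001 -0.0144]
```

Call:
send_rows(increments="0 0 -0.004 0 0; 0 0 -0.008 0 0; 0 0 -0.011 0 0; 0 0 -0.013 0 0; 0 0 -0.014 0 0")

```text
time_s: 3.78
position: [0.5097, 0.0257, 0.0665]
orientation: [-49.2, 89.8, 122.4]
wrist_force: [-2.8, 0.1, 1.8]
finger_gap: 0.002
```

Call:
send_rows(increments="0 0 -0.002 0 0; 0 0 -0.003 0 0; 0 0 -0.004 0 0; 0 0 -0.005 0 0; 0 0 -0.005 0 0")

```text
time_s: 4.2
position: [0.5101, 0.0257, 0.0661]
orientation: [-7.9, 89.3, 163.7]
wrist_force: [-27.1, 3.0, 22.6]
finger_gap: -0.002
```

The wrist force jumped to 27 N at the expected home position (TCP fixture x about -0.137), so the drawer is home.

Call:
send_rows(increments="0 0 -0.001 0 0; 0 0 -0.001 0 0; 0 0 0.005 0 0; 0 0 0.015 0 0; 0 0 0.03 0 0")

```text
time_s: 4.62
position: [0.4813, 0.0299, 0.0668]
orientation: [-11.0, 89.4, 160.6]
wrist_force: [-0.2, 0.1, -0.4]
finger_gap: -0.001
```

Call:
send_rows(increments="-0.04 0 0.01 0 0; -0.08 0 0.01 0 0; -0.12 0 0.01 0 0; -0.16 0 0.01 0 0; -0.2 0 0.01 0 0")

```text
time_s: 5.03
position: [0.4732, 0.0308, 0.2692]
orientation: [-15.2, 89.5, 156.4]
wrist_force: [1.0, 0.1, -0.2]
finger_gap: 0.002
```

```bash
python3 - <<'E'
from m import *
from f import *
st(W(-.12,-.165,.30),W(-.038,-.165,.30),W(-.038,-.165,.262))
t=robot.snapshot("top")[:,:,::-1].copy();s=robot.snapshot("scene")[:,:,::-1].copy()
G=[]
for n,im,box in (("top",t,(290,160,340,195)),("scene",s,(180,170,218,200))):
    r,m=blob(n,im,(0,150,80),(6,255,255),box);print(n,r);G.append(onz(n,*r[0],.243));print(F(G[-1]))
cv2.imwrite('pics/t2.png',cv2.resize(np.hstack([t[100:270,190:340],s[120:290,170:320]]),(780,442),interpolation=cv2.INTER_CUBIC))
E
```

```text
t 5.0333 pos [0.4732 0.0308 0.2692] fix [-0.1741 -0.0004  0.2692] F [ 1.   0.1 -0.2] gap 0.0
tooly az -98.4 turn about tool x (rad) -0.002 q6 95.8
[ 0.503 -0.14   0.3  ] shift [-0.0316  0.1644 -0.0542]
[ 0.584 -0.152  0.3  ] shift [-0.0322  0.1642 -0.1362]
[ 0.584 -0.152  0.262] shift [ 0.0058  0.1643 -0.1365]
top ((316.0405578613281, 178.7567596435547), (22.029464721679688, 7.39795446395874), 9.462322235107422)
[-0.03914213 -0.15833447  0.243     ]
scene ((199.43069458007812, 186.19308471679688), (20.796276092529297, 6.865756988525391), 5.7105937004089355)
[-0.03611043 -0.15959636  0.243     ]
```

View pics/t2.png

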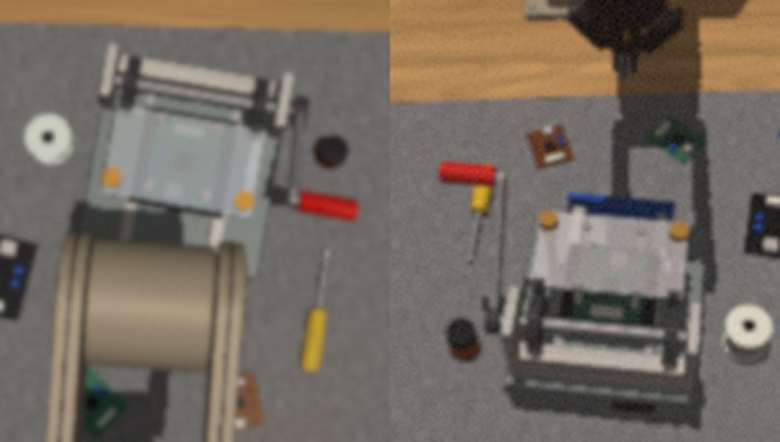

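The drawer is home: the blue front is tucked at (620,207) in the scene crop, and the board is under the clear head. The lever is still raised, with its grip at (467,172). Next I move above the grip.

Call:
send_rows(increments="-0.03 0.02 -0.01 0 0; -0.032 0.05 -0.04 0 0; -0.032 0.085 -0.07 0 0; -0.032 0.12 -0.1 0 0; -0.032 0.15 -0.125 0 0")

```text
time_s: 5.55
position: [0.575, -0.13, 0.3077]
orientation: [-156.2, 89.6, 15.4]
wrist_force: [-0.7, 1.1, 0.4]
finger_gap: -0.001
```

```bash
python3 -c "
from f import *
st(W(-.038,-.163,.30),W(-.038,-.163,.258))"
```

```text
t 5.55 pos [ 0.575  -0.13    0.3077] fix [-0.0501 -0.1448  0.3077] F [-0.7  1.1  0.4] gap -0.0
tooly az -98.4 turn about tool x (rad) -0.002 q6 80.5
[ 0.584 -0.15   0.3  ] shift [ 0.0077  0.0182 -0.0121]
[ 0.584 -0.15   0.258] shift [ 0.0497  0.0183 -0.0118]
```

Call:
send_rows(increments="0.01 0.018 -0.012 0 0; 0.03 0.018 -0.012 0 0; 0.04 0.018 -0.012 0 0; 0.048 0.018 -0.012 0 0; 0.051 0.018 -0.012 0 0")

```text
time_s: 5.97
position: [0.5837, -0.1487, 0.2549]
orientation: [-142.6, 89.7, 29.0]
wrist_force: [-5.7, -0.3, 7.4]
finger_gap: -0.001
```

```bash
python3 -c "
from f import *
st(*[W(.075-.16*np.cos(np.radians(a)),-.163,.142+.16*np.sin(np.radians(a))) for a in (45,35,25,15,5,-5,-10)])
cv2.imwrite('pics/t3.png',cv2.resize(np.hstack([robot.snapshot('top')[100:270,220:370],robot.snapshot('scene')[120:290,150:300]])[:,:,::-1],(780,442),interpolation=cv2.INTER_CUBIC))"
```

```text
t 5.9667 pos [ 0.5837 -0.1487  0.2549] fix [-0.0388 -0.162   0.2549] F [-5.7 -0.3  7.4] gap -0.0
tooly az -98.4 turn about tool x (rad) -0.001 q6 79.1
[ 0.584 -0.15   0.255] shift [-0.0002  0.001  -0.0007]
[ 0.566 -0.147  0.234] shift [0.0211 0.0011 0.0173]
[ 0.553 -0.145  0.21 ] shift [0.0452 0.0012 0.0314]
[ 0.543 -0.144  0.183] shift [0.0713 0.0013 0.041 ]
[ 0.538 -0.143  0.156] shift [0.0988 0.0014 0.046 ]
[ 0.538 -0.143  0.128] shift [0.1267 0.0015 0.0461]
[ 0.54  -0.143  0.114] shift [0.1405 0.0015 0.0444]
```

View pics/t3.png

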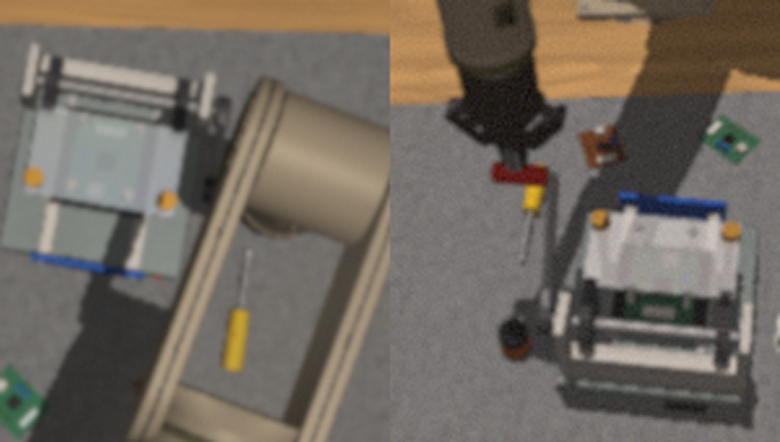

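The fingertips sit on the grip's top (scene crop about (520,165)), with contact at the expected z = 0.255. I'll follow the arc down.

Call:
send_rows(increments="0.007 0.001 0.004 0 0; 0.015 0.001 0.01 0 0; 0.023 0.001 0.017 0 0; 0.031 0.001 0.022 0 0; 0.04 0.001 0.027 0 0")

```text
time_s: 6.48
position: [0.5577, -0.1452, 0.2192]
orientation: [-166.6, 89.4, 5.1]
wrist_force: [-6.7, 1.2, 9.4]
finger_gap: -0.004
```

```bash
python3 -c "
from f import *
st(*[W(.075-.16*np.cos(np.radians(a)),-.163,.142+.16*np.sin(np.radians(a))) for a in (25,15,5,-5,-10)])"
```

```text
t 6.4833 pos [ 0.5577 -0.1452  0.2192] fix [-0.0651 -0.1623  0.2192] F [-6.7  1.2  9.4] gap -0.0
tooly az -98.3 turn about tool x (rad) 0.0 q6 78.4
[ 0.553 -0.145  0.21 ] shift [0.0095 0.0007 0.005 ]
[ 0.543 -0.144  0.183] shift [0.0356 0.0008 0.0148]
[ 0.538 -0.143  0.156] shift [0.063  0.0009 0.0199]
[ 0.538 -0.143  0.128] shift [0.0909 0.0009 0.0202]
[ 0.54  -0.143  0.114] shift [0.1048 0.001  0.0185]
```

Call:
send_rows(increments="0.011 0 0.006 0 0; 0.021 0 0.01 0 0; 0.031 0 0.014 0 0; 0.041 0 0.017 0 0; 0.051 0 0.019 0 0")

```text
time_s: 6.9
position: [0.5393, -0.1421, 0.1694]
orientation: [-172.4, 89.3, -0.7]
wrist_force: [-4.9, 0.7, 7.5]
finger_gap: 0.001
```

Call:
send_rows(increments="0.009 0 0.002 0 0; 0.018 0 0.002 0 0; 0.027 0 0.002 0 0; 0.034 0 0.002 0 0; 0.04 0 0.001 0 0")

```text
time_s: 7.32
position: [0.5386, -0.1416, 0.1303]
orientation: [-175.3, 89.3, -3.5]
wrist_force: [-4.5, 0.1, 7.1]
finger_gap: 0.004
```

```bash
python3 -c "
from f import *
st(*[W(.075-.16*np.cos(np.radians(a)),-.163,.142+.16*np.sin(np.radians(a))) for a in (5,-5,-10)])"
```

```text
t 7.3167 pos [ 0.5386 -0.1416  0.1303] fix [-0.0844 -0.1615  0.1303] F [-4.5  0.1  7.1] gap 0.0
tooly az -98.2 turn about tool x (rad) 0.002 q6 78.0
[ 0.538 -0.143  0.156] shift [-0.0256  0.0014 -0.0004]
[ 0.538 -0.143  0.128] shift [ 0.0023  0.0015 -0.    ]
[ 0.54  -0.143  0.114] shift [ 0.0162  0.0015 -0.0017]
```

Call:
send_rows(increments="0.006 0 0 0 0; 0.012 0 -0.001 0 0; 0.016 0 -0.002 0 0; 0.019 0 -0.002 0 0; 0.02 0 -0.002 0 0")

```text
time_s: 7.73
position: [0.5412, -0.1419, 0.1132]
orientation: [-179.6, 89.2, -7.7]
wrist_force: [-12.6, 2.8, 22.2]
finger_gap: -0.003
```

Call:
send_rows(increments="0.002 0 0 0 0; 0.004 0 0 0 0; 0.004 0 0 0 0; 0.004 0 0 0 0; 0.004 0 0 0 0")

```text
time_s: 8.15
position: [0.5419, -0.1419, 0.1132]
orientation: [176.3, 89.0, -11.7]
wrist_force: [-13.9, 3.2, 22.8]
finger_gap: 0.002
```

```bash
python3 -c "
from f import *
st()
cv2.imwrite('pics/t4.png',cv2.resize(np.hstack([robot.snapshot('top')[100:270,220:370],robot.snapshot('scene')[120:290,150:300]])[:,:,::-1],(780,442),interpolation=cv2.INTER_CUBIC));st()"
```

```text
t 8.15 pos [ 0.5419 -0.1419  0.1132] fix [-0.0812 -0.1613  0.1132] F [-13.9   3.2  22.8] gap 0.0
tooly az -98.1 turn about tool x (rad) 0.004 q6 78.0
t 8.25 pos [ 0.5419 -0.1419  0.1132] fix [-0.0812 -0.1613  0.1132] F [-13.6   2.2  23.6] gap -0.0
tooly az -98.1 turn about tool x (rad) 0.004 q6 78.0
```

View pics/t4.png

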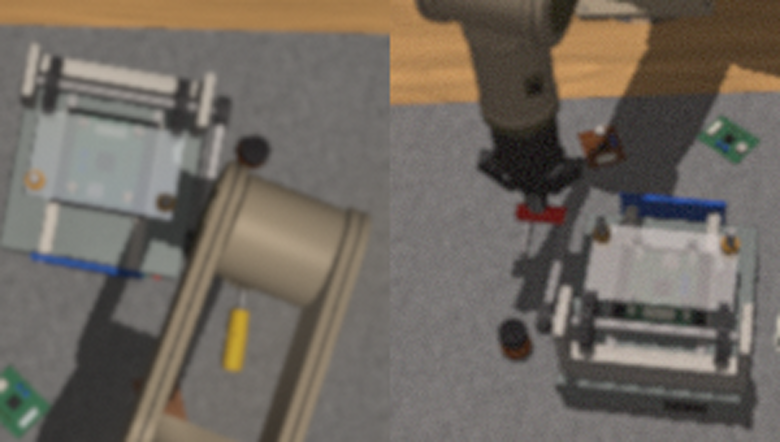

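The lever is at its stop: TCP z is 0.1132 (0.114 predicted) and the force is steady at about 23 N. The head is down, the drawer is home and the pose is static, so I'm handing in.

```bash
python3 -c "
from f import *
print(robot.hand_in());st()"
```

```text
the job is handed in; nothing more can be done
None
the job is handed in; nothing more can be done
```

I pushed the drawer home, then pushed the lever down to its stop with the closed fingertips. I handed the job in at about 8.3 s, still holding the lever down. The hand-in reports no verdict, so I can't confirm the pass directly.

**Drawer:** the wrist force rose from about 3 N to 27 N when it reached the predicted home position. The picture taken afterwards shows the drawer front tucked in and the lever still raised.

**Lever:** the fingertips followed the grip down its arc to z = 113 mm, against 114 mm predicted at the stop. The force there held steady at about 23 N upward plus 14 N sideways, and the tool did not move between the last two readings.

**Board and bystanders:** the last picture shows the head down over the board. I saw none of the nearby things displaced, and the fingers were never near the board. I could not read the nest travel, the head travel or the board's exact position. I infer those from the lever being at its stop.

No check failed or disagreed beyond about 2 mm in the measured positions. The state could not be read after the hand-in.

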